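# Turn the spindle's flat to the driver and hold the sprung collar on it

### The arm

A 6-joint arm with a two-finger parallel gripper is mounted at the origin on a cart in front of the work surface, level with it; the furniture and walls round the work are solid. World frame = base frame: x ahead of the robot, y to its left, z up, the work surface at z = 0. Lengths are in m, angles in degrees, forces in N, time in s.
With the tool pointing down it reaches from about 0.4 to 0.825 m from the base axis. Payload 7 kg.
Tool frame: the origin (TCP) lies between the finger pads; the fingertips stand 19 mm ahead of it and the grasp point (between the pads) is the TCP; z points along the fingers, y is the line along which they close (so a half turn about z gives the same grasp; the last joint's range is limited). The gripper opens to 88 mm and grips with 3 to 60 N. Pads are 19 mm wide; open, the fingers measure 130 mm over their backs; the gripper's body (78 mm by 193 mm) begins 47 mm behind the grasp point.
Start: joints at [16.507, 20.546, 0.682, 0, -70.136, -16.507], TCP at [0.675, -0, 0.246] pointing down, gripper open.
Joint ranges: [-176.03, 176.03], [-82.01, 121.73], [-58.28, 71.71], [-173.87, 95.51], [-174.79, -0.11], [-173.66, 173.66]. Speed limits (degrees/s): [136.94, 136.94, 172.46, 180, 180, 180].

### API

Orientations are given as [roll, pitch, yaw] about the fixed x, y, z axes, in that order (R = Rz(yaw) Ry(pitch) Rx(roll)).
In Python, from plant import get_obs, snapshot, close_job, spot_in, spot_point gives the robot as it stands.
- The arm moves only by the tool play_rows, never from a script. Its argument "plan" is a list of rows, each a list of 6 numbers: the shift along the tool's x, y, z in cm, then the turn, a rotation vector about the tool's x, y, z in degrees. A call has 1 to 20 rows; each row shifts and turns the commanded pose from where the row before left it, along the tool's axes as they then stand; what a row does not reach is not made up. A row lasts 1/12 s, in which the tool goes at most 41.7 mm and 7.16 degrees, less where a joint would pass 70% of its speed; a pose out of reach is approached as far as the arm can. A call is refused whole if a number of a shift passes 4.17 or a number of a turn 7.16, either way. A call with a gripper value outside its range is refused whole. "grip" is the finger opening in cm, from 0 to 8.76, set as the call begins (left out, the last holds). The fingers move at their own pace and stop on an object; the grip force is fixed at half the most. Time passes only in rows, so rows that do not move let the fingers close. It gives the time, the measured TCP pose, the force, the opening and the grip force at its end, in the units of the state.
- get_obs(): the state, without advancing time (a new reading comes with each control period).
- snapshot(name): name is "scene" or "side" or "wrist"; returns a dict with "frame" (400x640x3 uint8, red, green, blue), "fx", "fy", "cx", "cy" (pixels), "k1" (the pictures are not rectified: a ray, as slopes to the right and down, at radius r is drawn at 1 + k1 r^2 times it, then the intrinsics apply), "position" and "attitude" of the camera in the world. Camera axes: x right, y down, z forward; pixel columns grow to the right and rows downward; lengths in m; the calibration is good to about 2 mm. A picture is of the moment at which its call begins. There is no depth.
- close_job(): hands the job in; it is judged then, once.
Trained networks look in the newest picture that a camera, given by its name, has taken for a name from the list of things; names that differ only in an ending like _2 or _b are one class to them, and where a whole thing is asked for, a point or a joint stands for the part that bears it (a point fixed in the world has none). Each returns a list of dicts, best first, with "score" (0 to 1); they miss things now and then, are a little off and sometimes report something else, mostly with a low value. They report only what shows in the picture. A call takes as long as a camera call. They do not tell look-alikes from the thing itself.
- spot_in(camera, thing): "position" ([x, y, z] in m, in world coordinates, good to about 4 mm: the middle of the surface that is visible of it).
- spot_point(camera, thing): "position" ([x, y, z] in m, in world coordinates, good to about 4 mm: a listed point, or the origin of a listed thing).
The state is a dict: "clock": time; "joint_pos": joint angles; "qvel": joint speeds; "tau": joint torques, N m; "tool_pos": TCP position; "orientation": TCP orientation; "force": force on the tool from outside, world axes, zero at the start; "moment": the same for the moment, N m; "opening": finger opening in m; "gripper_force": force on a finger pad.
Only numpy, scipy, OpenCV 4.12 (cv2) and the standard library are available. Lean on these libraries where they do the work, as an engineer would, in place of code of your own. Each camera call takes 0.05 s, during which the arm holds its last target. There are 200 camera calls.

### The job

Pinch the end of the upright spindle on the fixture between the fingers, feel for the milled flat on its side until they lie squarely across it, and turn the spindle by that grip until the flat faces the T-handled hex driver. Then pick up the shaft collar (the dark ring with the set screw sticking out of its side, not the ball bearing), slide it over the spindle with the set screw in line with the flat and the driver, press it down until the sprung cup underneath is fully down, and finish while still gripping it and holding it down there, so that a colleague can tighten the screw. Leave the other parts on the trolley alone.

Things in the scene. Friction and masses are not known exactly. Their poses are not given: they have to be found in the camera images.
- fixture: Fixed assembly fixture: aluminium base plate 138 x 92 x 12 mm (x -88 to +50 mm), round grey bearing (72 mm across, shoulder 30 mm high) with an upright spindle in its middle. Origin on the spindle's axis at the trolley top, z up. On its -x side stands a guide block (16 x 24 mm, 74 mm high, 66 mm from the axis) with a fixed hex driver. Nothing else stands on it.
- driver_tip (a point): Tip of the level hex driver, 43 mm from the spindle's axis on the fixture's -x side, 63 mm above the trolley top. The driver points along the fixture's +x at the axis; its T-bar, 66 mm long, lies 100 mm from the axis.
- spindle: Upright 20 mm steel shaft with a flat milled along its -x side: 17 mm from flat to round back. Turns about the fixture's z (0.03 N m of friction) and stays as left. Origin on the axis, 46 mm above the trolley; shaft end 58 mm above the origin, 3 mm chamfer. Axes parallel to the fixture's when the flat faces the driver; starts 0.5 to 1.4 rad counter-clockwise of that, seen from above.
- spindle_flat: The flat of the spindle, 14 mm wide, over all the visible shaft, facing the spindle's -x. Origin in the middle of its width, 7 mm from the spindle's axis, 12 mm below the shaft's end; its axes are the spindle's. Fingers that pinch squarely across the flat stop at 17 mm, elsewhere at up to 20 mm.
- spring_cup (a joint): Dark sprung cup, 31 mm in diameter, round the spindle under the collar's place: how far it is pressed down, m. 0 free (its top 62 mm above the trolley), 0.008 fully down on its stop (top at 54 mm). The spring pushes up with 4 N at 0 and 12 N fully down, so it lifts the collar if that is let go.
- collar: Loose dark steel shaft collar, 42 mm in diameter, 18 mm high, lying flat on the trolley; origin at the centre of its underside, z up; 0.1 to 0.18 kg. Bore 22 mm, chamfered. Two spanner flats 36 mm apart, at y = +18 and -18 mm, for gripping. A 7 mm set screw along its -x side at half height.
- screw_head (a point): Outer end of the collar's set screw, 28 mm from the collar's axis on its -x side, 9 mm above its underside. The screw's point stands proud inside the bore, 7.9 mm from the axis, so the collar goes over the shaft only with the point on the flat (collar's and spindle's x axes parallel within about 0.2 rad).
- bearing_1: Bystander: ball bearing, ring 47 mm across and 14 mm high with no screw, lying flat; origin at the centre of its underside. It and the collar may have changed places.
- nut_1: Bystander: hex nut, 24 x 27 x 13 mm, origin under its centre.
- bolt_2: Bystander: hex bolt lying down, 20 x 57 x 16 mm, origin under its centre.
- nylon_block_1: Bystander: white nylon block, 24 x 50 x 24 mm, origin under its centre.
- adj_spanner: Bystander: adjustable spanner lying flat, 49 x 196 x 11 mm, origin under its centre.
- drilled_plate_1: Bystander: drilled block with a stub, 34 x 82 x 57 mm, origin under its centre.
Mind the look-alikes: they are no part of the job. Leave any green look-alike of the collar alone.

How it is judged (in metres and radians):
On the way, in this order (a step that is already met when the one before it is completed fails the run):
1. the fingers pinch the spindle across its flat, and the flat faces the hex driver (within 0.15 rad) (contact force between the fingers and spindle_flat above 2 N and angle between the x axis of spindle and the x axis of fixture, either way round below 0.15 rad and x of spindle_flat in the frame of fixture below 0 m), for 0.2 s.
2. the collar, held by the fingers, is on the spindle: its underside at least 12 mm below the shaft's end (contact force between the fingers and collar above 2 N and horizontal distance between collar and spindle below 0.003 m and z of collar in the frame of spindle below 0.046 m), for 0.1 s.
At the end, for the whole second after the job is handed in: Fingers still grip the collar's sides (over 2 N, grasp point within 20 mm of its axis, under 34 mm above its underside); collar level and still on the spindle (3 mm, 0.1 rad), cup pressed at least 6.5 mm; set screw points at the driver and lies on the flat (each within 0.2 rad) (contact force between the fingers and collar above 2 N and value of joint spring_cup above 0.0065 m and horizontal distance between the grasp point and collar below 0.02 m and z of the grasp point in the frame of collar below 0.034 m and horizontal distance between collar and spindle below 0.003 m and angle between collar's own z axis and vertical below 0.1 rad and z of collar in the frame of spindle between 0.004 and 0.0115 m and angle between the x axis of collar and the x axis of spindle, either way round below 0.2 rad and x of screw_head in the frame of spindle below 0 m and angle between the x axis of collar and the x axis of fixture, either way round below 0.2 rad and x of screw_head in the frame of fixture below 0 m and linear speed of collar below 0.02 m/s); the arm keeps its last pose, push and grip.
It fails at once if a bystander on the trolley is moved by more than 30 mm (distance of any of bearing_1, nut_1, bolt_2, nylon_block_1, adj_spanner, drilled_plate_1 from where it was at the start of the episode above 0.03 m).
It also fails if it takes over 64 s, if anything falls off the work surface, if the arm or the gripper's body presses on something with over 40 N, if the wrist force passes 120 N, or if a joint passes its speed limit or range.

## Working session

There is one attempt and no reset: what is moved stays moved. The work goes in short steps, Python scripts to look and compute and a tool call to move; the robot and the scene stay as the last step left them, time stands still between calls to the robot, and variables do not carry over. Pictures are saved under pics/ and viewed, at most 10 in all, crops included, and the job is handed in when it is done.

Besides the shell and the picture viewer there is one more tool, called after "Emit:" as name([rows], argument=value, ...), one row to a line, values as JSON. play_rows: Moves the arm, as the interface text tells. Its arguments: {"type":"object","properties":{"plan":{"type":"array","items":{"type":"array","items":{"type":"number"}}},"grip":{"type":"number"}},"required":["plan"]}

```bash
mkdir -p pics
cat > h.py <<'E'
import numpy as np, cv2
from plant import *
def snap(c,name=None):
    s=snapshot(c)
    if name: cv2.imwrite(f'pics/{name}.png',s['frame'][:,:,::-1])
    return s
E
python3 - <<'E'
from h import *
o=get_obs(); print(o)
for c in ("scene","side","wrist"):
    s=snap(c,c+'0'); print(c,s['position'],s['attitude'],s['fx'],s['k1'])
    for t in ("fixture","driver_tip","spindle","spindle_flat","collar","screw_head","bearing_1","nut_1","bolt_2","nylon_block_1","adj_spanner","drilled_plate_1"):
        print(t,[(np.round(d['position'],3).tolist(),round(d['score'],2)) for d in spot_point(c,t)[:3]])
a=[cv2.imread(f'pics/{c}0.png') for c in("scene","side","wrist")]
cv2.imwrite('pics/a.png',cv2.resize(np.vstack([np.hstack(a[:2]),np.hstack([a[2],a[2]*0])]),(800,500),interpolation=cv2.INTER_AREA))
E
```

```text
{'clock': 0.0, 'joint_pos': array([ 1.65090041e+01,  2.05902716e+01,  6.32434659e-01, -2.01420674e-02,
       -7.01364053e+01, -1.65077439e+01]), 'qvel': array([ 0.02566208,  0.09080322,  0.02491389,  0.07261863,  0.06463539,
       -0.11794322]), 'tau': array([-8.00930356e-04, -5.82726967e+01,  2.93058443e+01,  6.99745238e+00,
        6.93249181e-03, -2.06530804e-04]), 'tool_pos': array([ 6.74525272e-01, -4.29221326e-06,  2.44625563e-01]), 'orientation': array([ 1.79904262e+02, -8.62671263e-03, -9.00055920e+01]), 'force': array([-0.1105044 ,  0.78539662,  0.72418295]), 'moment': array([-0.0258914 , -0.08904768, -0.05426437]), 'gripper_force': 0.0, 'opening': 0.08759655115513547}
scene [-0.18025851 -0.41111593  0.77125162] [-1.30810190e+02  9.78208294e-02 -6.09569875e+01] 445.14353166259474 -0.10830261133127939
fixture []
driver_tip [([0.418, 0.047, 0.061], 0.74)]
spindle [([0.467, 0.21, 0.007], 0.59), ([0.43, 0.085, 0.046], 0.44), ([0.645, -0.021, -0.004], 0.31)]
spindle_flat []
collar [([0.422, -0.093, 0.002], 0.73), ([0.47, 0.24, -0.003], 0.47)]
screw_head [([0.403, -0.077, 0.008]
[... 1050 characters left out ...]
 ([0.516, 0.289, 0.001], 0.44)]
nylon_block_1 [([0.424, -0.208, 0.0], 0.73), ([0.359, -0.313, -0.002], 0.53)]
adj_spanner [([0.374, 0.258, -0.004], 0.8)]
drilled_plate_1 [([0.642, -0.019, 0.001], 0.85), ([0.433, 0.085, 0.047], 0.35)]
wrist [ 0.67579953 -0.08219896  0.38516452] [ 1.62268589e+02 -1.66212452e-02  1.79996146e+02] 346.61698143516185 0.005034451581007978
fixture [([0.435, 0.083, -0.004], 0.56)]
driver_tip [([0.419, 0.043, 0.063], 0.8)]
spindle [([0.432, 0.084, 0.045], 0.55)]
spindle_flat []
collar []
screw_head [([0.396, -0.076, 0.011], 0.87)]
bearing_1 []
nut_1 [([0.357, -0.136, 0.001], 0.7)]
bolt_2 []
nylon_block_1 []
adj_spanner []
drilled_plate_1 [([0.647, -0.02, -0.0], 0.89)]
```

View pics/a.png

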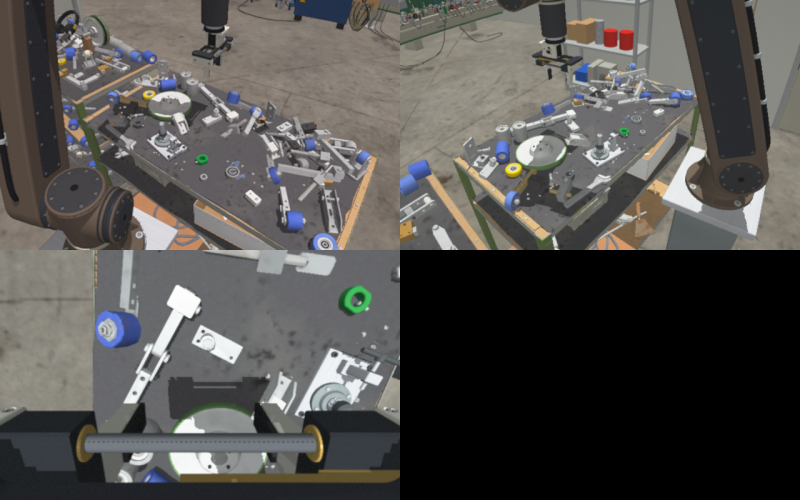

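The composite shows the fixture centre-left, a green look-alike at scene ≈(202,159), and clutter including a large white disc. I'll zoom in next on the fixture and collar.

Run:
```python
import cv2,numpy as np
a=cv2.imread('pics/scene0.png')[130:290,180:380]; b=cv2.imread('pics/side0.png')[180:340,100:400]
a=cv2.resize(a,(500,400),interpolation=3)
b=cv2.resize(b,(750,400),interpolation=3)
c=np.zeros((600,800,3),np.uint8)
c[:240,:300]=cv2.resize(a,(300,240)); 
cv2.imwrite('pics/b.png',np.vstack([cv2.resize(a,(375,300)),]) )
k=np.zeros((600,750,3),np.uint8);k[:300,:375]=cv2.resize(cv2.imread('pics/scene0.png')[130:290,180:380],(375,300),interpolation=3)
k[:300,375:]=cv2.resize(cv2.imread('pics/side0.png')[170:350,100:325],(375,300),interpolation=3)
k[300:,:375]=cv2.resize(cv2.imread('pics/side0.png')[190:290,260:385],(375,300),interpolation=3)
k[300:,375:]=cv2.resize(cv2.imread('pics/wrist0.png')[120:270,450:640],(375,300),interpolation=3)
cv2.imwrite('pics/c.png',k)
```

```text
(no output)
```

View pics/c.png

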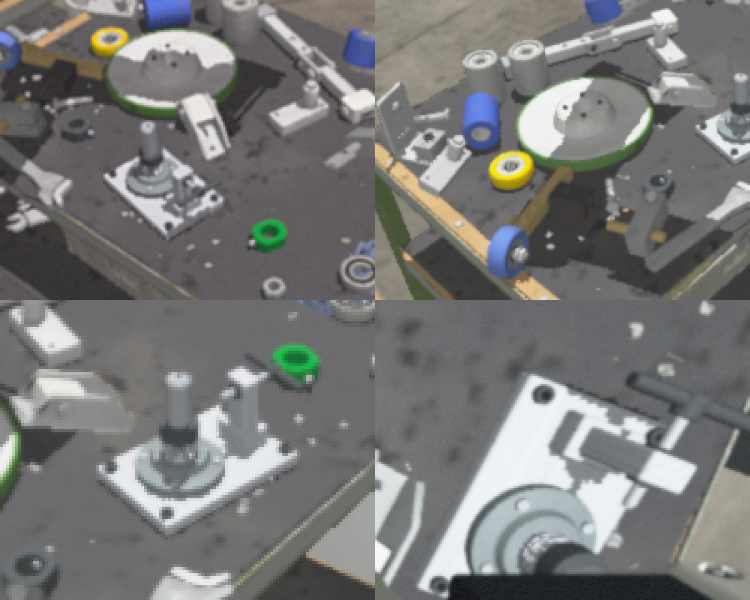

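The bottom-left crop shows the fixture with guide block and driver. The dark collar with its screw is at bottom-left (crop ≈(35,565)), matching (0.467, 0.24), and the green ring is the look-alike. I'm moving the wrist camera over the spindle.

Emit:
play_rows([
  [-1.75,2.4,0,0,0,0],
  [-1.75,2.4,0,0,0,0],
  [-1.75,2.4,0,0,0,0],
  [-1.75,2.4,0,0,0,0],
  [-1.75,2.4,0,0,0,0],
  [-1.75,2.4,0,0,0,0],
  [-1.75,2.4,0,0,0,0],
  [-1.75,2.4,0,0,0,0],
  [-1.75,2.4,0,0,0,0],
  [-1.75,2.4,0,0,0,0],
  [0,0,0,0,0,0],
  [0,0,0,0,0,0],
  [0,0,0,0,0,0],
], grip=6)

```text
clock: 3.03
tool_pos: [0.4351, 0.1752, 0.246]
orientation: [-180.0, 0.0, -89.9]
force: [0.3, -0.2, -0.3]
opening: 0.06
gripper_force: 0.0
```

```bash
cat >> h.py <<'E'
def spots(cams,things):
    for t in things:
        for c in cams: print(t,c,[(np.round(d['position'],3).tolist(),round(d['score'],2)) for d in spot_point(c,t)[:3]])
E
python3 - <<'E'
from h import *
o=get_obs(); print(o['joint_pos'],o['tool_pos'],o['orientation'])
s=snap("wrist","w1"); print(s['position'],s['attitude'],s['cx'],s['cy'])
snap("side","s1");snap("scene")
spots(["wrist","side","scene"],["fixture","driver_tip","spindle","spindle_flat","collar","screw_head"])
E
```

```text
[ 4.60769008e+01  6.96191313e-01 -2.42312655e+01  1.17774659e-02
 -6.50213266e+01 -4.60206509e+01] [0.43513771 0.17522237 0.2459568 ] [-1.79956750e+02  2.94382137e-02 -8.99387703e+01]
[0.43594695 0.0929771  0.38551122] [ 1.62240193e+02  2.57291697e-02 -1.79943378e+02] 319.31658766351626 200.5104699727492
fixture wrist [([0.433, 0.08, -0.002], 0.74), ([0.516, 0.281, 0.002], 0.23)]
fixture side [([0.438, 0.087, 0.001], 0.73)]
fixture scene [([0.434, 0.083, -0.0], 0.84), ([0.434, 0.085, 0.047], 0.24)]
driver_tip wrist [([0.422, 0.041, 0.064], 0.6)]
driver_tip side [([0.416, 0.042, 0.063], 0.82)]
driver_tip scene [([0.417, 0.046, 0.06], 0.83)]
spindle wrist [([0.433, 0.086, 0.042], 0.71)]
spindle side [([0.431, 0.085, 0.045], 0.53), ([0.473, 0.21, 0.004], 0.34)]
spindle scene [([0.435, 0.085, 0.046], 0.59)]
spindle_flat wrist [([0.434, 0.08, -0.002], 0.64)]
spindle_flat side []
spindle_flat scene []
collar wrist [([0.469, 0.241, -0.004], 0.58)]
collar side [([0.464, 0.241, 0.002], 0.73), ([0.423, -0.095, -0.001], 0.57), ([0.36, -0.314, -0.001], 0.57)]
collar scene [([0.424, -0.094, -0.001], 0.64), ([0.467, 0.238, 0.003], 0.54)]
screw_head wrist [([0.47, 0.214, 0.01], 0.69)]
screw_head side [([0.47, 0.212, 0.005], 0.63), ([0.396, -0.079, 0.01], 0.42)]
screw_head scene [([0.464, 0.21, 0.008], 0.74), ([0.399, -0.077, 0.009], 0.69)]
```

View pics/w1.png

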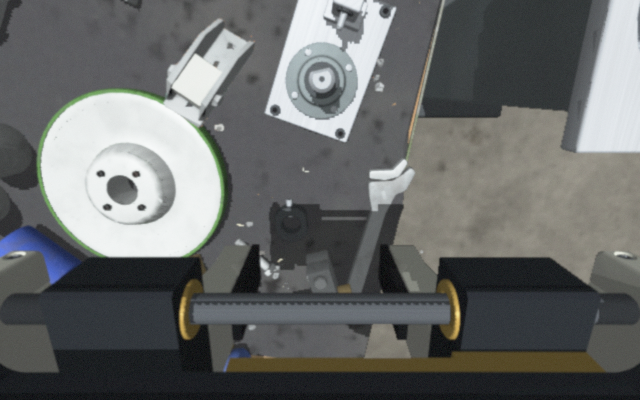

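The wrist view shows the fixture with the spindle end at ≈(322,80) and plate holes at (275,109), (340,132) and (386,12). The collar is at (291,220) with its screw up at (289,204). I'll enlarge the spindle end and compute the plate yaw.

```bash
cat >> h.py <<'E'
from scipy.spatial.transform import Rotation as Ro
def ray(s,u,v,z):
    K=np.array([[s['fx'],0,s['cx']],[0,s['fy'],s['cy']],[0,0,1]])
    n=np.array([(u-s['cx'])/s['fx'],(v-s['cy'])/s['fy']]); p=n.copy()
    for _ in range(10): p=n/(1+s['k1']*(p@p))
    d=Ro.from_euler('xyz',s['attitude'],degrees=True).apply([*p,1]); c=np.array(s['position'])
    return c+d*(z-c[2])/d[2]
E
python3 - <<'E'
from h import *
s=snap("wrist")
a,b,c=[ray(s,u,v,.012) for u,v in((275,109),(340,132),(386,12))]
print(a,b,c,np.degrees(np.arctan2(*(b-c)[1::-1])),np.degrees(np.arctan2(*(a-b)[1::-1]))+90)
print('top',ray(s,321.5,78,.104)); print('collar',ray(s,291,219,.018),'screw',ray(s,289,204,.009))
I=s['frame'][:,:,::-1]
k=np.hstack([cv2.resize(I[50:110,292:352],(400,400),interpolation=3),cv2.resize(I[190:250,260:320],(400,400),interpolation=3)])
cv2.imwrite('pics/d.png',cv2.convertScaleAbs(k,alpha=1.3))
E
```

```text
[0.48186278 0.11205883 0.012     ] [0.4137033  0.13570842 0.012     ] [0.37156981 0.02186003 0.012     ] 69.69128426726863 70.86453744989059
top [0.43404334 0.08437726 0.104     ]
collar [0.46772656 0.23220513 0.018     ] screw [0.47034039 0.21730804 0.009     ]
```

View pics/d.png

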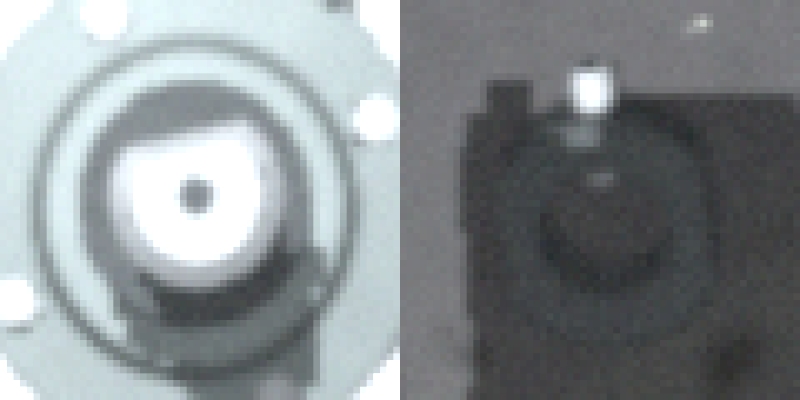

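Enlarged, the flat's edge runs from (112,148) to (252,122), so its normal is at about -79.5° in the world. The driver direction is about -109.8°, which leaves 30° to turn. The collar's screw points close to -y. I'm aligning over the spindle.

Emit:
play_rows([
  [0,0,0,0,0,-6.7],
  [0,0,0,0,0,-6.7],
  [0,0,0,0,0,-6.7],
  [0,0,0,0,0,-6.7],
  [0,0,0,0,0,-6.7],
  [0,0,0,0,0,-6.7],
  [0,0,0,0,0,-6.7],
  [0,0,0,0,0,-6.7],
  [0,0,0,0,0,-6.7],
  [0,0,0,0,0,-6.7],
  [0,0,0,0,0,-6.7],
  [0,0,0,0,0,-6.7],
  [0,0,0,0,0,-6.7],
  [0,0,0,0,0,-6.7],
  [0,0,0,0,0,-6.7],
  [-0.45,2.2,0,0,0,0],
  [-0.45,2.2,0,0,0,0],
  [-0.45,2.2,0,0,0,0],
  [-0.45,2.2,0,0,0,0],
  [0,0,0,0,0,0],
], grip=5)

```text
clock: 5.8
tool_pos: [0.4326, 0.0827, 0.2456]
orientation: [180.0, 0.0, 10.4]
force: [-0.8, 0.1, -0.2]
opening: 0.0499
gripper_force: 0.0
```

Emit:
play_rows([
  [0,0,2,0,0,0],
  [0,0,2,0,0,0],
  [0,0,2,0,0,0],
  [0,0,2,0,0,0],
  [0,0,2,0,0,0],
  [0,0,1,0,0,0],
  [0,0,0,0,0,0],
  [0,0,0,0,0,0],
  [0,0,0,0,0,0],
])

```text
clock: 6.55
tool_pos: [0.4339, 0.0856, 0.1364]
orientation: [-180.0, -0.1, 10.5]
force: [-1.3, 0.7, 0.1]
opening: 0.0503
gripper_force: 0.0
```

Emit:
play_rows([
  [0,0,1.5,0,0,0],
  [0,0,1.5,0,0,0],
  [0,0,1.4,0,0,0],
  [0,0,0,0,0,0],
  [0,0,0,0,0,0],
])

```text
clock: 6.97
tool_pos: [0.4336, 0.0853, 0.0921]
orientation: [180.0, -0.0, 10.5]
force: [0.6, 0.6, 0.3]
opening: 0.0501
gripper_force: 0.0
```

Emit:
play_rows([
  [0,0,0,0,0,0],
  [0,0,0,0,0,0],
  [0,0,0,0,0,0],
  [0,0,0,0,0,0],
  [0,0,0,0,0,0],
  [0,0,0,0,0,0],
  [0,0,0,0,0,0],
  [0,0,0,0,0,0],
], grip=1.2)

```text
clock: 7.63
tool_pos: [0.4334, 0.0856, 0.0918]
orientation: [-180.0, -0.0, 10.5]
force: [-3.7, 4.0, 5.4]
opening: 0.0163
gripper_force: 30.0
```

```bash
python3 -c "
from h import *
o=get_obs();print(o)"
```

```text
{'clock': 7.6333, 'joint_pos': array([ 3.68876365e+01,  8.24444114e+00, -3.95235274e+01, -2.69972076e-02,
       -4.21914218e+01,  6.36383335e+01]), 'qvel': array([ 0.05733875, -0.00228553, -0.07402902,  0.07060177,  0.09195802,
       -0.03622032]), 'tau': array([-2.06895724e+00, -3.10891807e+01,  1.98544085e+01,  5.67566648e+00,
        2.16233348e-01, -2.01394572e-02]), 'tool_pos': array([0.4334306 , 0.08561907, 0.09181815]), 'orientation': array([-1.79965711e+02, -2.83263571e-02,  1.05059656e+01]), 'force': array([-3.70912662,  3.98076487,  5.35287948]), 'moment': array([1.33903708, 1.31748616, 0.01442908]), 'gripper_force': 30.00078410084825, 'opening': 0.016343262126921453}
```

Emit:
play_rows([
  [0,0,0,0,0,3],
  [0,0,0,0,0,3],
  [0,0,0,0,0,3],
  [0,0,0,0,0,3],
  [0,0,0,0,0,3],
  [0,0,0,0,0,3],
  [0,0,0,0,0,3],
  [0,0,0,0,0,3],
  [0,0,0,0,0,3],
  [0,0,0,0,0,3.3],
  [0,0,0,0,0,0],
  [0,0,0,0,0,0],
  [0,0,0,0,0,0],
  [0,0,0,0,0,0],
  [0,0,0,0,0,0],
])

```text
clock: 8.88
tool_pos: [0.434, 0.0856, 0.0918]
orientation: [-179.9, -0.1, -19.7]
force: [3.3, 3.5, 0.2]
opening: 0.0166
gripper_force: 30.0
```

Emit:
play_rows([
  [0,0,0,0,0,0],
  [0,0,0,0,0,0],
  [0,0,0,0,0,0],
  [0,0,0,0,0,0],
  [0,0,-1.5,0,0,0],
  [0,0,-2.5,0,0,0],
  [0,0,-3,0,0,0],
  [0,0,-3,0,0,0],
  [0,0,-3,0,0,0],
  [0,0,-2.5,0,0,0],
  [0,0,0,0,0,0],
], grip=5)

```text
clock: 9.8
tool_pos: [0.4352, 0.0858, 0.2515]
orientation: [-179.7, -0.3, -19.8]
force: [1.1, 1.6, -0.2]
opening: 0.0498
gripper_force: 0.0
```

Emit:
play_rows([
  [-0.4,-2.25,0,0,0,0],
  [-0.4,-2.25,0,0,0,0],
  [-0.4,-2.25,0,0,0,0],
  [-0.4,-2.25,0,0,0,0],
  [0,0,0,0,0,6.4],
  [0,0,0,0,0,6.4],
  [0,0,0,0,0,6.4],
  [0,0,0,0,0,6.4],
  [0,0,0,0,0,6.4],
  [0,0,0,0,0,6.4],
  [0,0,0,0,0,6.4],
  [0,0,0,0,0,6.4],
  [0,0,0,0,0,6.4],
  [0,0,0,0,0,6.4],
  [0,0,0,0,0,6.3],
  [0,0,0,0,0,0],
  [0,0,0,0,0,0],
], grip=6.5)

```text
clock: 11.22
tool_pos: [0.4484, 0.175, 0.2461]
orientation: [180.0, -0.0, -89.9]
force: [0.2, -0.2, -0.1]
opening: 0.0649
gripper_force: 0.0
```

Run:
```python
from h import *
o=get_obs(); print(o['joint_pos'],o['tool_pos'],o['orientation'])
s=snap("wrist","w2"); print(s['position'],s['attitude'])
snap("side");snap("scene")
spots(["wrist","side","scene"],["driver_tip","spindle","collar","screw_head"])
def px(P):
    R=Ro.from_euler('xyz',s['attitude'],degrees=True); q=R.inv().apply(np.array(P)-s['position']); p=q[:2]/q[2]; p=p*(1+s['k1']*(p@p)); return s['fx']*p[0]+s['cx'],s['fy']*p[1]+s['cy']
I=s['frame'][:,:,::-1]
def crop(P):
    u,v=map(int,px(P)); print('crop centre',u,v)
    return cv2.resize(I[v-30:v+30,u-30:u+30],(400,400),interpolation=3)
k=np.hstack([crop([.4335,.0845,.104]),cv2.convertScaleAbs(crop([.467,.235,.018]),alpha=2.)])
cv2.imwrite('pics/e.png',k)
```

```text
[ 4.47932839e+01  2.01754250e+00 -2.28324710e+01 -8.33929236e-03
 -6.52060943e+01 -4.46970509e+01] [0.44840575 0.17497582 0.24613564] [ 1.79954794e+02 -3.40850546e-02 -8.99072544e+01]
[0.44949355 0.09286632 0.38577541] [ 1.62304475e+02 -6.26487382e-02 -1.79912867e+02]
driver_tip wrist [([0.418, 0.045, 0.064], 0.82)]
driver_tip side [([0.42, 0.044, 0.065], 0.58), ([0.467, 0.239, -0.005], 0.25)]
driver_tip scene [([0.419, 0.046, 0.064], 0.72)]
spindle wrist [([0.434, 0.084, 0.045], 0.58)]
spindle side [([0.434, 0.084, 0.043], 0.72), ([0.356, -0.315, -0.0], 0.44)]
spindle scene [([0.432, 0.084, 0.048], 0.45)]
collar wrist [([0.47, 0.242, -0.003], 0.96), ([0.42, 0.044, 0.064], 0.7)]
collar side [([0.465, 0.24, 0.0], 0.63), ([0.423, -0.095, 0.0], 0.63)]
collar scene [([0.471, 0.242, 0.0], 0.74), ([0.422, -0.094, 0.0], 0.71)]
screw_head wrist [([0.47, 0.213, 0.007], 0.68)]
screw_head side [([0.468, 0.21, 0.008], 0.5), ([0.396, -0.08, 0.011], 0.44)]
screw_head scene [([0.402, -0.077, 0.013], 0.68), ([0.465, 0.214, 0.008], 0.46)]
crop centre 339 78
crop centre 303 221
```

View pics/e.png

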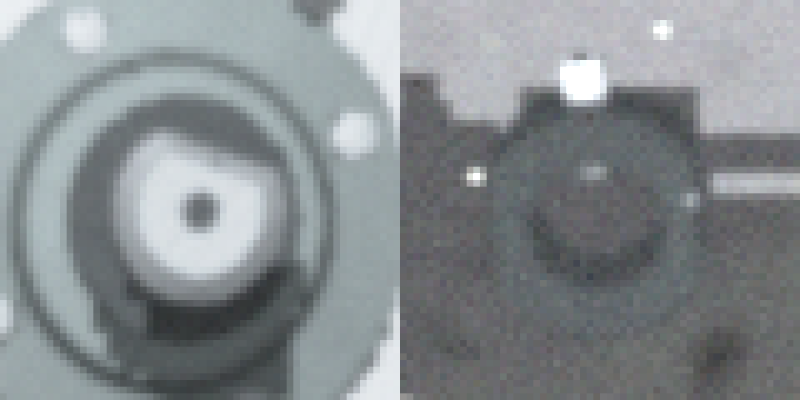

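The flat now faces about -109°, which is the driver direction. The collar's screw points about 6° off -y. Before descending I'll check the height of the white disc near the collar, from its centre pixels: scene (271,165), side (227,241), wrist w1 (131,174).

Run:
```python
from h import *
S={c:snap(c,c+'3') for c in("scene","side","wrist")}
w1=dict(S['wrist']);w1['position']=[0.43594695,0.0929771,0.38551122];w1['attitude']=[162.240193,.0257,-179.943]
v=[(S['scene'],271,165),(S['side'],226.6,241),(w1,131,174)]
for z in (0,.02,.04,.06,.08,.1): print(z,[np.round(ray(*t,z)[:2],3).tolist() for t in v], 'edge w1',np.round(ray(w1,223,170,z)[:2],3),'side edge',np.round(ray(S['side'],100+.6*(560-375),170+.6*165,z)[:2],3))
a=cv2.resize(S['scene']['frame'][140:240,210:335,::-1],(500,400),interpolation=3);b=cv2.resize(S['side']['frame'][190:310,150:325,::-1],(583,400),interpolation=3)
k=np.zeros((600,800,3),np.uint8);k[:300,:375]=cv2.resize(a,(375,300));k[:300,375:]=cv2.resize(b,(425,300))
w=S['wrist']['frame'][150:330,190:460,::-1];k[300:,:450]=cv2.resize(w,(450,300))
cv2.imwrite('pics/f.png',cv2.convertScaleAbs(k,alpha=1.5))
```

```text
0 [[0.664, 0.209], [0.651, 0.175], [0.65, 0.185]] edge w1 [0.545 0.18 ] side edge [0.614 0.272]
0.02 [[0.642, 0.193], [0.633, 0.192], [0.639, 0.18]] edge w1 [0.54  0.176] side edge [0.596 0.287]
0.04 [[0.62, 0.177], [0.614, 0.21], [0.628, 0.175]] edge w1 [0.534 0.171] side edge [0.579 0.302]
0.06 [[0.598, 0.161], [0.595, 0.227], [0.617, 0.171]] edge w1 [0.528 0.167] side edge [0.561 0.316]
0.08 [[0.576, 0.145], [0.577, 0.244], [0.606, 0.166]] edge w1 [0.523 0.162] side edge [0.544 0.331]
0.1 [[0.554, 0.129], [0.558, 0.261], [0.595, 0.161]] edge w1 [0.517 0.158] side edge [0.526 0.345]
```

View pics/f.png

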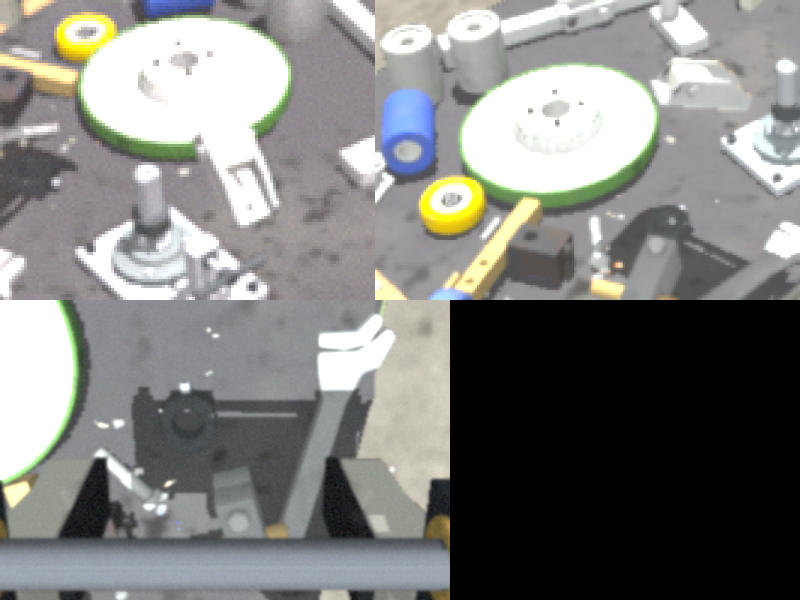

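The disc is only about 20 mm high, so it's clear. The wrist crop shows a grey block with a round top at ≈(237,510), just behind the collar, so I'll triangulate its height.

Run:
```python
from h import *
S={c:snap(c) for c in("side","wrist")}
for z in (0,.02,.04,.06,.08,.1): print(z,[np.round(ray(S[c],u,v,z)[:2],3).tolist() for c,u,v in (('wrist',332,276),('side',265,288),('side',270,270),('side',265,310))])
print([(np.round(d['position'],3),d['score']) for d in spot_in('wrist','drilled_plate_1')+spot_in('side','drilled_plate_1')])
```

```text
0 [[0.434, 0.316], [0.469, 0.256], [0.494, 0.203], [0.43, 0.307]]
0.02 [[0.435, 0.305], [0.455, 0.271], [0.48, 0.22], [0.417, 0.321]]
0.04 [[0.435, 0.293], [0.442, 0.286], [0.465, 0.236], [0.405, 0.334]]
0.06 [[0.436, 0.282], [0.428, 0.301], [0.451, 0.253], [0.392, 0.348]]
0.08 [[0.437, 0.27], [0.414, 0.316], [0.437, 0.269], [0.38, 0.361]]
0.1 [[0.438, 0.258], [0.401, 0.331], [0.423, 0.286], [0.367, 0.375]]
[(array([0.617, 0.013, 0.012]), 0.43), (array([ 0.644, -0.017,  0.016]), 0.66)]
```

Emit:
play_rows([
  [-2.2,-0.63,0,0,0,0],
  [-2.2,-0.64,0,0,0,0],
  [-2.15,-0.64,0,0,0,0],
  [0,0,1.5,0,0,-6.4],
  [0,0,3,0,0,0],
  [0,0,3,0,0,0],
  [0,0,3,0,0,0],
  [0,0,3,0,0,0],
  [0,0,3,0,0,0],
  [0,0,2,0,0,0],
  [0,0,0,0,0,0],
  [0,0,0,0,0,0],
  [0,0,0,0,0,0],
], grip=5.2)

```text
clock: 13.4
tool_pos: [0.4687, 0.2414, 0.0628]
orientation: [-179.9, 0.0, -83.7]
force: [-0.3, -0.1, -0.1]
opening: 0.0517
gripper_force: 0.0
```

Run:
```python
from h import *
S={c:snap(c) for c in("scene","side")}
spots(["side","scene"],["collar","screw_head"])
w=snap('wrist')['frame']
k=np.zeros((600,800,3),np.uint8)
def px(s,P):
    R=Ro.from_euler('xyz',s['attitude'],degrees=True); q=R.inv().apply(np.array(P)-s['position']); p=q[:2]/q[2]; p=p*(1+s['k1']*(p@p)); return int(s['fx']*p[0]+s['cx']),int(s['fy']*p[1]+s['cy'])
for i,c in enumerate(S):
    u,v=px(S[c],[.467,.24,.02]); print(c,u,v)
    k[:300,400*i:400*i+400]=cv2.resize(S[c]['frame'][v-30:v+30,u-40:u+40,::-1],(400,300),interpolation=3)
k[300:,:480]=cv2.resize(w[:,:,::-1],(480,300))
cv2.imwrite('pics/g.png',cv2.convertScaleAbs(k,alpha=1.4))
```

```text
collar side [([0.422, -0.095, -0.003], 0.53), ([0.466, 0.241, 0.002], 0.47), ([0.42, 0.042, 0.064], 0.34)]
collar scene [([0.47, 0.24, 0.002], 0.77), ([0.42, -0.096, 0.002], 0.71)]
screw_head side [([0.47, 0.21, 0.007], 0.6), ([0.4, -0.08, 0.011], 0.53)]
screw_head scene [([0.432, 0.084, 0.0], 0.72), ([0.402, -0.079, 0.011], 0.55), ([0.465, 0.21, 0.007], 0.47)]
scene 219 194
side 269 277
```

View pics/g.png

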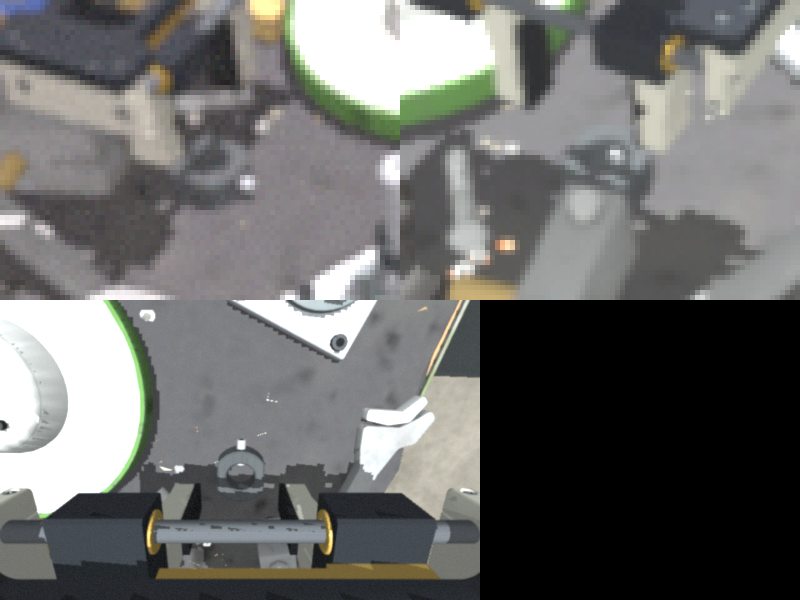

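The wrist view shows the collar centred between the fingers at (240,467) with the screw straight ahead at (241,443), and the fingers have clear space. I'll refine the centre from the screw head and then descend.

Run:
```python
from h import *
s=snap('wrist','w4'); g=s['frame'][175:240,290:352].astype(int).mean(2)
ys,xs=np.where(s['frame'][178:210,305:338].min(2)>200); print('bright',xs.min()+305,xs.max()+305,ys.min()+178,ys.max()+178)
for v in (186,ys.min()+178,ys.max()+178): print(v,ray(s,321,v,.009),ray(s,321,v,.0125))
print(np.round(g[:,30:33].mean(1)).astype(int).tolist())
print(get_obs()['tool_pos'])
```

```text
bright 320 322 188 197
186 [0.47138066 0.21189356 0.009     ] [0.47150074 0.21093734 0.0125    ]
188 [0.47124755 0.21308359 0.009     ] [0.47137005 0.21210578 0.0125    ]
197 [0.47064246 0.21849316 0.009     ] [0.47077594 0.2174172  0.0125    ]
[91, 92, 94, 94, 93, 93, 94, 93, 93, 85, 60, 59, 133, 204, 212, 212, 210, 209, 210, 209, 210, 210, 210, 203, 165, 97, 66, 81, 91, 94, 94, 96, 96, 96, 96, 97, 96, 98, 95, 97, 94, 95, 89, 125, 185, 182, 127, 95, 94, 93, 93, 93, 93, 92, 94, 92, 85, 62, 50, 48, 48, 48, 49, 50, 48]
[0.46811457 0.24090988 0.06213717]
```

Emit:
play_rows([
  [0.05,0,1.5,0,0,0],
  [0,0,1.5,0,0,0],
  [0,0,1.0,0,0,0],
  [0,0,0,0,0,0],
  [0,0,0,0,0,0],
])

```text
clock: 14.22
tool_pos: [0.4679, 0.2401, 0.0213]
orientation: [180.0, -0.1, -83.7]
force: [0.4, -0.7, 0.5]
opening: 0.0517
gripper_force: 0.0
```

Emit:
play_rows([
  [0,0,0,0,0,0],
  [0,0,0,0,0,0],
  [0,0,0,0,0,0],
  [0,0,0,0,0,0],
  [0,0,0,0,0,0],
  [0,0,0,0,0,0],
], grip=3)

```text
clock: 14.72
tool_pos: [0.4682, 0.2405, 0.0221]
orientation: [-180.0, 0.0, -83.7]
force: [-2.0, 1.1, 5.9]
opening: 0.0353
gripper_force: 30.0
```

Emit:
play_rows([
  [0,0,-1.5,0,0,0],
  [0,0,-2.5,0,0,0],
  [0,0,-2.5,0,0,0],
  [0,0,-2.5,0,0,0],
  [0,0,-2.5,0,0,0],
  [0,0,-2.4,0,0,0],
  [0,0,0,0,0,5.2],
  [0,0,0,0,0,5.2],
  [0,0,0,0,0,5.2],
  [0,0,0,0,0,5.2],
  [0,0,0,0,0,5.3],
  [2.6,-0.33,0,0,0,0],
  [2.6,-0.33,0,0,0,0],
  [2.6,-0.33,0,0,0,0],
  [2.6,-0.33,0,0,0,0],
  [2.6,-0.33,0,0,0,0],
  [2.7,-0.35,0,0,0,0],
  [0,0,0,0,0,0],
  [0,0,0,0,0,0],
])

```text
clock: 16.3
tool_pos: [0.4331, 0.0846, 0.1606]
orientation: [180.0, 0.0, -109.9]
force: [0.8, 1.0, -1.1]
opening: 0.036
gripper_force: 30.0
```

Run:
```python
from h import *
o=get_obs(); print(o['tool_pos'],o['orientation'],o['force'],o['opening'])
s=snap('wrist','w5'); 
for _ in range(3):
    snap('scene');snap('side');spots(["side","scene"],["collar","screw_head"])
S={c:snap(c) for c in("scene","side")}
k=np.zeros((600,800,3),np.uint8)
def px(s,P):
    R=Ro.from_euler('xyz',s['attitude'],degrees=True); q=R.inv().apply(np.array(P)-s['position']); p=q[:2]/q[2]; p=p*(1+s['k1']*(p@p)); return int(s['fx']*p[0]+s['cx']),int(s['fy']*p[1]+s['cy'])
for i,c in enumerate(S):
    u,v=px(S[c],[.4335,.085,.12]); print(c,u,v)
    k[:300,400*i:400*i+400]=cv2.resize(S[c]['frame'][v-30:v+30,u-40:u+40,::-1],(400,300),interpolation=3)
k[300:,:480]=cv2.resize(s['frame'][:,:,::-1],(480,300))
cv2.imwrite('pics/i.png',cv2.convertScaleAbs(k,alpha=1.3))
```

```text
[0.43309943 0.08456673 0.16056926] [ 1.79993212e+02  1.31052349e-02 -1.09916303e+02] [ 0.76590423  0.97527694 -1.06096106] 0.035967960626677564
collar side [([0.424, -0.097, -0.001], 0.63), ([0.43, 0.088, 0.138], 0.55)]
collar scene [([0.436, 0.086, 0.14], 0.77), ([0.425, -0.095, 0.0], 0.76)]
screw_head side [([0.398, -0.077, 0.011], 0.69), ([0.423, 0.059, 0.148], 0.65), ([0.642, -0.024, -0.0], 0.23)]
screw_head scene [([0.4, -0.079, 0.008], 0.81), ([0.42, 0.06, 0.143], 0.74)]
collar side [([0.431, 0.087, 0.137], 0.7), ([0.425, -0.096, -0.0], 0.51)]
collar scene [([0.423, -0.093, 0.002], 0.61), ([0.436, 0.088, 0.139], 0.54)]
screw_head side [([0.396, -0.08, 0.011], 0.69), ([0.422, 0.058, 0.143], 0.59)]
screw_head scene [([0.418, 0.062, 0.145], 0.76), ([0.4, -0.077, 0.006], 0.65)]
collar side [([0.422, -0.097, -0.001], 0.63), ([0.428, 0.084, 0.137], 0.41)]
collar scene [([0.421, -0.093, -0.001], 0.74), ([0.647, -0.02, -0.001], 0.63), ([0.434, 0.087, 0.142], 0.55)]
screw_head side [([0.423, 0.057, 0.146], 0.55), ([0.398, -0.079, 0.01], 0.54)]
screw_head scene [([0.421, 0.058, 0.148], 0.77), ([0.403, -0.076, 0.012], 0.55)]
scene 257 191
side 318 209
```

View pics/i.png

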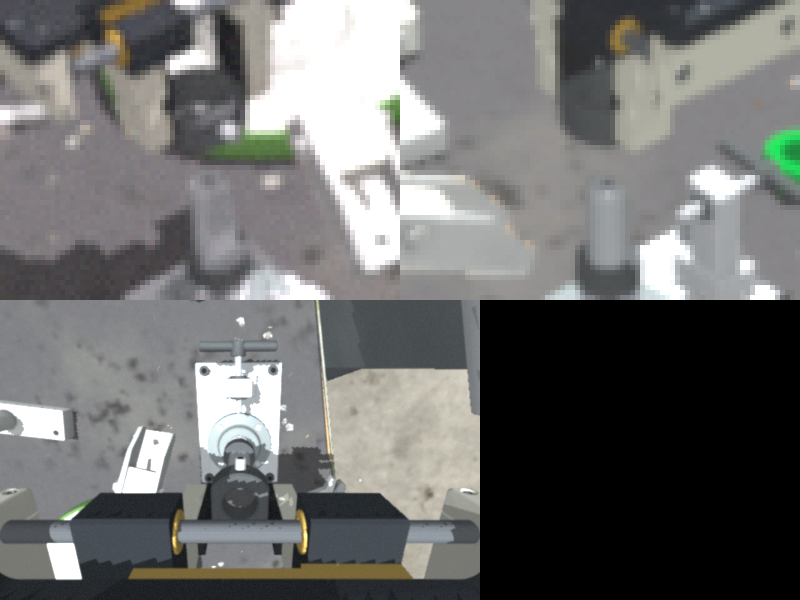

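The wrist view shows the collar's screw (240,463) in line with the driver and T-bar (240,345), and both fixed views show the collar above the spindle. Descending gently.

Emit:
play_rows([
  [0,0,1,0,0,0],
  [0,0,1,0,0,0],
  [0,0,0.8,0,0,0],
  [0,0,0,0,0,0],
  [0,0,0,0,0,0],
])

```text
clock: 17.77
tool_pos: [0.4335, 0.0855, 0.1323]
orientation: [180.0, -0.1, -109.8]
force: [-0.4, 0.3, -1.5]
opening: 0.0354
gripper_force: 30.0
```

Emit:
play_rows([
  [0,0,0.2,0,0,0],
  [0,0,0.2,0,0,0],
  [0,0,0.2,0,0,0],
  [0,0,0.2,0,0,0],
  [0,0,0.2,0,0,0],
  [0,0,0,0,0,0],
  [0,0,0,0,0,0],
])

```text
clock: 18.35
tool_pos: [0.4336, 0.0857, 0.1225]
orientation: [180.0, -0.0, -109.8]
force: [-0.8, -1.1, -1.7]
opening: 0.0355
gripper_force: 30.0
```

Emit:
play_rows([
  [0,0,0.2,0,0,0],
  [0,0,0.2,0,0,0],
  [0,0,0.2,0,0,0],
  [0,0,0.2,0,0,0],
  [0,0,0.2,0,0,0],
  [0,0,0,0,0,0],
  [0,0,0,0,0,0],
])

```text
clock: 18.93
tool_pos: [0.4336, 0.0857, 0.1124]
orientation: [180.0, -0.0, -109.8]
force: [0.5, 0.6, -1.4]
opening: 0.0359
gripper_force: 30.0
```

Emit:
play_rows([
  [0,0,0.2,0,0,0],
  [0,0,0.2,0,0,0],
  [0,0,0.2,0,0,0],
  [0,0,0.2,0,0,0],
  [0,0,0.2,0,0,0],
  [0,0,0,0,0,0],
  [0,0,0,0,0,0],
  [0,0,0,0,0,0],
])

```text
clock: 19.6
tool_pos: [0.4337, 0.0858, 0.1026]
orientation: [-180.0, -0.0, -109.8]
force: [0.7, -0.0, -1.5]
opening: 0.0354
gripper_force: 30.0
```

Emit:
play_rows([
  [0,0,0.2,0,0,0],
  [0,0,0.2,0,0,0],
  [0,0,0.2,0,0,0],
  [0,0,0.2,0,0,0],
  [0,0,0.2,0,0,0],
  [0,0,0.2,0,0,0],
  [0,0,0.2,0,0,0],
  [0,0,0.2,0,0,0],
  [0,0,0.2,0,0,0],
  [0,0,0,0,0,0],
  [0,0,0,0,0,0],
])

```text
clock: 20.52
tool_pos: [0.4336, 0.0857, 0.0845]
orientation: [180.0, -0.0, -109.8]
force: [-0.5, 0.8, -0.9]
opening: 0.0361
gripper_force: 30.0
```

Emit:
play_rows([
  [0,0,0.15,0,0,0],
  [0,0,0.15,0,0,0],
  [0,0,0.15,0,0,0],
  [0,0,0.15,0,0,0],
  [0,0,0.15,0,0,0],
  [0,0,0,0,0,0],
  [0,0,0,0,0,0],
])

```text
clock: 21.1
tool_pos: [0.4338, 0.0858, 0.0774]
orientation: [-180.0, 0.0, -109.8]
force: [-3.9, -0.0, 7.7]
opening: 0.036
gripper_force: 30.0
```

Emit:
play_rows([
  [0,0,0.1,0,0,0],
  [0,0,0.1,0,0,0],
  [0,0,0,0,0,0],
  [0,0,0,0,0,0],
])

```text
clock: 21.43
tool_pos: [0.4338, 0.0858, 0.076]
orientation: [-180.0, 0.0, -109.8]
force: [-6.2, -0.8, 16.7]
opening: 0.0359
gripper_force: 30.0
```

Emit:
play_rows([
  [0,0,0.1,0,0,0],
  [0,0,0.1,0,0,0],
  [0,0,0,0,0,0],
  [0,0,0,0,0,0],
])

```text
clock: 21.77
tool_pos: [0.4339, 0.0859, 0.0755]
orientation: [-179.9, 0.0, -109.7]
force: [-14.1, 0.4, 39.3]
opening: 0.0358
gripper_force: 30.0
```

The cup is on its stop, as the force jump shows. I'll relax slightly, check and hand in.

Emit:
play_rows([
  [0,0,-0.1,0,0,0],
  [0,0,0,0,0,0],
  [0,0,0,0,0,0],
  [0,0,0,0,0,0],
])

```text
clock: 22.1
tool_pos: [0.4339, 0.0859, 0.0756]
orientation: [-180.0, 0.0, -109.8]
force: [-10.2, 0.6, 25.8]
opening: 0.0358
gripper_force: 30.0
```

Run:
```python
from h import *
S={c:snap(c) for c in("scene","side","wrist")}
spots(["side","scene","wrist"],["collar","screw_head"])
print({k:np.round(v,4) for k,v in get_obs().items()})
k=np.zeros((600,800,3),np.uint8)
k[:300,:400]=cv2.resize(S['scene']['frame'][170:230,220:300,::-1],(400,300),interpolation=3)
k[:300,400:]=cv2.resize(S['side']['frame'][200:260,280:360,::-1],(400,300),interpolation=3)
k[300:,:480]=cv2.resize(S['wrist']['frame'][:,:,::-1],(480,300))
cv2.imwrite('pics/j.png',cv2.convertScaleAbs(k,alpha=1.3))
```

```text
collar side [([0.422, -0.097, -0.003], 0.56), ([0.432, 0.086, 0.053], 0.47)]
collar scene [([0.422, -0.094, 0.001], 0.58), ([0.436, 0.083, 0.059], 0.47)]
collar wrist [([0.435, 0.086, 0.053], 0.72)]
screw_head side [([0.425, 0.06, 0.064], 0.55), ([0.396, -0.078, 0.012], 0.55)]
screw_head scene [([0.401, -0.074, 0.01], 0.68), ([0.418, 0.058, 0.06], 0.49)]
screw_head wrist [([0.426, 0.058, 0.064], 0.85)]
{'clock': np.float64(22.55), 'joint_pos': array([ 3.69160e+01,  9.79590e+00, -4.05702e+01,  3.37000e-02,
       -3.95887e+01, -5.67029e+01]), 'qvel': array([-0.0343,  0.0517,  0.057 ,  0.0541,  0.0039,  0.0572]), 'tau': array([ -0.8743, -24.7572,  17.8569,   4.2199,   2.882 ,   0.0389]), 'tool_pos': array([0.4338, 0.0859, 0.0756]), 'orientation': array([-1.799572e+02,  2.600000e-02, -1.097610e+02]), 'force': array([-9.8473, -0.3314, 25.3492]), 'moment': array([ 0.0767,  3.7565, -0.0226]), 'gripper_force': np.float64(29.9502), 'opening': np.float64(0.0355)}
```

View pics/j.png

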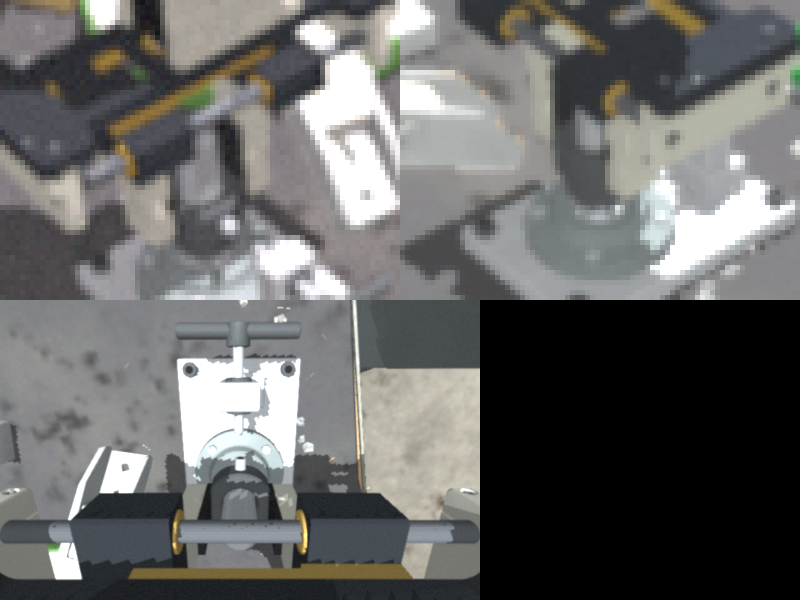

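The pictures show the collar down on the spindle, with its screw (240,463) in line with the driver (240,420) and the fingers gripping its sides.

```bash
python3 -c "
from plant import *
print(close_job())"
```

```text
the job is handed in; nothing more can be done
None
```

I turned the spindle until its flat faced the driver, slid the collar on with its set screw in line, and pressed the cup down to its stop. I handed the job in at about 22.5 s, still gripping and pressing at about 25 N; `close_job()` returned no verdict.

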